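# Lay a light module onto its mounting bed and seat it on the port

## Robot

A 6-joint arm with a two-finger parallel gripper is mounted at the origin on the work surface. World frame = base frame: x ahead of the robot, y to its left, z up, the work surface at z = 0. Lengths are in m, angles in rad, forces in N, time in s.
With the tool pointing down it reaches from about 0.375 to 0.975 m from the base axis. Payload 3.8 kg.
Tool frame: the origin (TCP) lies midway between the tips of the shut fingers; the grasp point (between the pads) lies bot.grasp_offset behind it (bot.grasp_offset is the distance from the TCP to the grasp point, in m); z points along the fingers, y is the direction in which the jaws open and shut (so a half turn about z gives the same grasp; the last joint's range is limited). The gripper opens to 85 mm and grips with 20 to 120 N. Pads are 22 mm wide; open, the fingers measure 114 mm over their backs; the gripper's body (76 mm by 85 mm) begins 54 mm behind the grasp point. The pads swing forward as they close: fully open they stand 13 mm farther back than shut.
Start: joints at [1.198, 0.264, 1.604, -0, 1.274, -0.037], TCP at [0.222, 0.637, 0.231] pointing down, gripper open.
Joint ranges: [-2.63, 2.63], [-0.94, 2.18], [0.31, 2.57], [-1.31, 4.45], [0, 2.66], [-2.55, 2.55]. Speed limits (rad/s): [2.57, 2.57, 3.14, 3.14, 3.14, 3.14].

## Interface

Orientations are given as a rotation vector (axis times angle).
In Python, from workcell import read_state, viewer, job, bot gives the robot as it stands.
- The arm moves only by the shell command python3 -m crank 'ROWS' [FORCE]. ROWS is text: rows parted by semicolons, each of 7 numbers parted by spaces: the shift along the tool's x, y, z in mm, then the turn, a rotation vector about the tool's x, y, z in rad, then the closure in counts, from 0 (fully open) to 255 (shut). A call has 1 to 20 rows; each row is the pose to reach, as a shift and turn from the pose commanded when the call began, along the tool's axes at that moment; what a row does not reach only later rows make up. A row lasts 1/8 s, in which the tool goes at most 62.5 mm and 10.7 degrees, less where a joint would pass 70% of its speed; a pose out of reach is approached as far as the arm can. A call with a gripper value outside its range is refused whole. The fingers move at their own pace and stop on an object; FORCE is the grip in N (left out, the last holds). Time passes only in rows, so rows that repeat a pose let the fingers close. It gives the time, the measured TCP pose, the force and the opening at its end, in the units of the state.
- read_state(): the state, without advancing time (a new reading comes with each control period).
- viewer.read_camera(name): name is "scene" or "top" or "wrist"; returns a dict with "pixels" (420x560x3 uint8, red, green, blue), "vertical_fov" (degrees; the focal length in pixels is half the picture's height over the tangent of half this angle, whatever the lens; pixels are square), "cx", "cy" (the principal point, pixels), "view" (4x4, takes a point from world to camera coordinates); the wrist camera has in their place "tool_from_camera" (4x4, takes a point from camera to tool coordinates, whose origin is the TCP and whose axes are the flange's). Camera axes: x right, y up, looking along -z (the intrinsics and any distortion apply to the point x, -y, -z); pixel columns grow to the right and rows downward; lengths in m; the calibration is good to about 2 mm. The wrist camera is an equidistant fisheye: a pixel r from the principal point sees the ray r / f radians off the axis. A picture is of the moment at which its call begins: read the wrist's pose just before it. There is no depth.
- job.finish_job(): hands the job in, once; it reports no verdict.
The state is a dict: "time": time; "q": joint angles; "joint_vel": joint speeds; "joint_torque": joint torques, N m; "tool_pos": TCP position; "tcp_rot": TCP orientation; "wrist_force": force on the tool from outside, world axes, zero at the start; "torque": the same for the moment, N m; "width": opening from 0.0 (shut) to 1.0 (fully open).
Only numpy, scipy, OpenCV 4.12 (cv2) and the standard library are available. Lean on these libraries where they do the work, as an engineer would, in place of code of your own. Each camera call takes 0.05 s, during which the arm holds its last target.

## Task

The light module stands on its foot in front of the low edge of its black mounting bed, window up. Bring it up against that edge, tip it over the edge and lower it without letting it drop, so that it lies on the bed fin side up with its window towards the port; then slide it between the guides and press it home on the port's rubber seal with about 10 N on the seal (6 N at least, never more than 15 N). Let go, leave it lying there flat and straight between the guides, and leave everything else where it is.

Things in the scene. Friction and masses are not known exactly. Their poses are not given: they have to be found in the camera images.
- module_center (a point): Centre of the light module, loose, 0.6 to 0.95 kg: flat-faced grey box 54 (x) by 60 (y) by 150 mm (z); fins on -x, black foot end at -z, blue end with round window at +z. Starts standing on the table, +x face towards the bed's edge (15 to 55 mm short, up to 0.3 rad from square). Plain +y and -y sides to grip. Friction moderate: 3 to 7 N to slide it.
- bed_edge (a point): The low stop, fixed: middle of the top line of the front edge of the bed, a black plate 14 mm high and 116 mm wide (this point is 14 mm above the table; the edge face is square). x points along the bed to the port, y along the edge, z up.
- port (a point): Fixed point on the axis of the port, facing back along the bed: 176.5 mm beyond the edge, 27 mm above the bed's surface, axes as the bed's. Here lies the face of the port's black rubber sealing ring (40 mm across) if its collar is screwed right in; the collar is locked 0 to 12 mm further out towards the edge, not measured: find the seal by feel or sight. The ring gives about 0.2 mm per N.
- module: The light module's  origin at the centre of its black foot face, axes as for its centre.
- dust_cap: Bystander: red round dust cap, 38 mm across, 13 mm high, loose on the table beside the bed (origin under its centre).
- oil: Bystander: small amber bottle, 30 mm across, 62 mm high, loose.
- objective: Bystander: steel microscope objective standing on the table, 33 mm across, 52 mm high, loose.
- driver: Bystander: screwdriver with green handle, 190 mm long, lying on the table.
- slide_box: Bystander: blue flat box, 98 x 85 x 30 mm, lying on the table.
- screw_tray: Bystander: grey divided tray, 130 x 90 x 28 mm, with screws.
- guides (a point): Middle between the two steel guides on the bed, at bed-surface height, 163 mm beyond the edge (axes as the bed's). They are 5 mm high, run from 17 mm before to 17 mm after this point with inner faces at y = +-32 mm; their flared mouths begin 38 mm before it at y = +-43 mm.
- coupler: The white coupling box on the bed's far end with the port, its collar and sealing ring, fixed: 110 mm wide, 72 mm high above the bed, front face 180 mm beyond the edge. Origin under the middle of the bed's front edge, at table height; x along the bed. The lying module meets only its sealing ring.

How it is judged:
By the outcome, as a careful person would: the job done as asked, in the order asked, and still so for the second after the job is handed in, with the robot touching nothing.
It also fails if it takes over 67 s, if anything falls off the work surface, if the arm or the gripper's body presses on something with over 40 N, if the wrist force passes 120 N, or if a joint passes its speed limit or range.

## Working session

There is one attempt and no reset: what is moved stays moved. The work goes in short steps, Python scripts to look and compute and a shell command to move; the robot and the scene stay as the last step left them, time stands still between calls to the robot, and variables do not carry over. Pictures are saved under pics/ and viewed, and the job is handed in when it is done.

```bash
ls; mkdir -p pics
cat > h.py <<'E'
import numpy as np, cv2
from workcell import read_state, viewer, job, bot
from scipy.spatial.transform import Rotation as R
def snap(n,f):
    s=read_state(); c=viewer.read_camera(n); 
    cv2.imwrite('pics/'+f+'.png',c['pixels'][:,:,::-1]); c['s']=s
    np.save('pics/'+f+'.npy',c,allow_pickle=True); return c
def load(f): return np.load('pics/'+f+'.npy',allow_pickle=True).item()
E
python3 - <<'E'
from h import *
for n in ['scene','top','wrist']:
    c=snap(n,n+'0'); print(n,{k:v for k,v in c.items() if k not in('pixels','s')})
print(read_state(), bot.grasp_offset)
E
```

```text
pics
scene {'vertical_fov': 54.33964034137305, 'cx': 286.84123080173185, 'cy': 207.0347256094711, 'view': array([[-0.29068019,  0.95652567,  0.02374167,  0.16925458],
       [-0.53988398, -0.18445105,  0.82128137,  0.23348376],
       [ 0.78995589,  0.22591248,  0.57002916, -1.42053132],
       [ 0.        ,  0.        ,  0.        ,  1.        ]])}
top {'vertical_fov': 54.20168426331881, 'cx': 284.36119387733163, 'cy': 213.82766941098504, 'view': array([[ 0.05319729, -0.9985724 , -0.00481698, -0.03264427],
       [ 0.97783487,  0.05111308,  0.20304289, -0.56379782],
       [-0.20250681, -0.01551154,  0.979158  , -1.20340432],
       [ 0.        ,  0.        ,  0.        ,  1.        ]])}
wrist {'vertical_fov': 65.70646984690485, 'cx': 280.1011744833692, 'cy': 204.42976670281772, 'tool_from_camera': array([[ 2.75722592e-04,  9.45679303e-01,  3.25100876e-01,
         8.49967919e-02],
       [ 9.99999825e-01, -4.30704362e-04,  4.04753315e-04,
        -9.84554596e-04],
       [ 5.22789198e-04,  3.25100707e-01, -9.45679257e-01,
        -1.42590514e-01],
       [ 0.00000000e+00,  0.00000000e+00,  0.00000000e+00,
         1.00000000e+00]])}
{'time': 0.15, 'q': array([ 1.19812509e+00,  2.64614681e-01,  1.60509079e+00,  1.26665864e-05,
        1.27369513e+00, -3.69019505e-02]), 'joint_vel': array([ 3.52824860e-05, -1.39097964e-03, -4.80068551e-03,  2.29408987e-03,
        6.48355262e-04,  9.64638009e-04]), 'joint_torque': array([-1.32476918e-03, -5.15905309e+01, -3.67962599e+01, -1.11976851e-04,
        8.01047572e-03, -2.11402488e-05]), 'tool_pos': array([0.22219719, 0.63676579, 0.23020825]), 'tcp_rot': array([-5.24893186e-01, -3.09704689e+00,  2.77637357e-03]), 'wrist_force': array([-0.54253263, -0.09634647,  0.40019726]), 'torque': array([-0.00548571, -0.02125398,  0.00731219]), 'width': 1.0007736158978162} 0.0187
```

View pics/scene0.png

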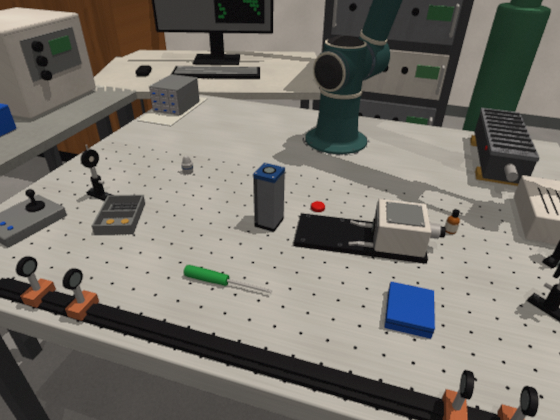

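View pics/top0.png

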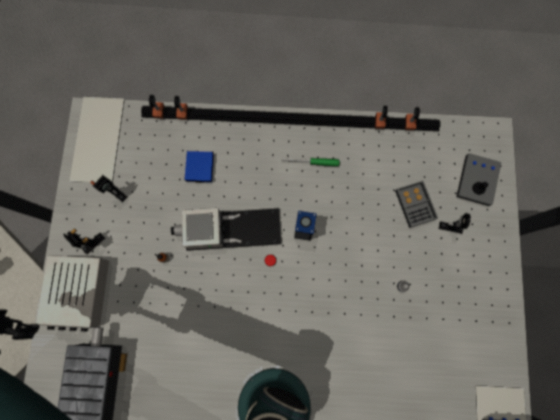

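View pics/wrist0.png

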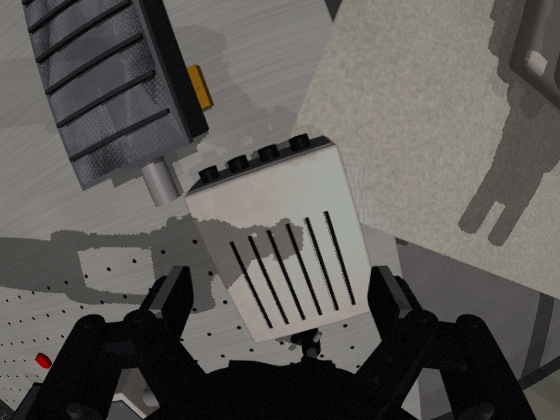

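The scene view shows the module at (269,197), bed's left edge at x≈300, cap (318,206), coupler (402,225). In the top view the module is at (305,225), the bed spans 222–281, and the cap is at (271,260). Next: rough positions.

```bash
cat >> h.py <<'E'
def ray(c,u,v):
    """world ray origin, dir"""
    f=210/np.tan(np.radians(c['vertical_fov'])/2)
    x,y=(u-c['cx']),(v-c['cy'])
    if 'view' in c:
        d=np.array([x/f,-y/f,-1]); V=c['view']; Rm=V[:3,:3].T; o=-Rm@V[:3,3]; d=Rm@d
    else:
        r=np.hypot(x,y); th=r/f; s=np.sin(th)/max(r,1e-9)
        d=np.array([x*s,-y*s,-np.cos(th)]); T=c['tool_from_camera']; s_=c['s']
        Rw=R.from_rotvec(s_['tcp_rot']).as_matrix(); o=s_['tool_pos']+Rw@T[:3,3]; d=Rw@T[:3,:3]@d
    return o,d/np.linalg.norm(d)
def onz(c,u,v,z):
    o,d=ray(c,u,v); return o+d*(z-o[2])/d[2]
def proj(c,p):
    p=np.asarray(p,float); f=210/np.tan(np.radians(c['vertical_fov'])/2)
    if 'view' in c:
        q=c['view'][:3,:3]@p+c['view'][:3,3]; return np.array([c['cx']+f*q[0]/-q[2],c['cy']-f*q[1]/-q[2]])
    s_=c['s'];T=c['tool_from_camera'];Rw=R.from_rotvec(s_['tcp_rot']).as_matrix()
    q=Rw.T@(p-s_['tool_pos']); q=T[:3,:3].T@(q-T[:3,3]); th=np.arctan2(np.hypot(q[0],q[1]),-q[2]); rr=np.hypot(q[0],q[1])
    return np.array([c['cx']+f*th*q[0]/rr,c['cy']-f*th*q[1]/rr])
def zoom(f,x0,y0,x1,y1,k,out):
    im=cv2.imread('pics/'+f+'.png')[y0:y1,x0:x1]; cv2.imwrite('pics/'+out+'.png',cv2.resize(im,None,fx=k,fy=k,interpolation=cv2.INTER_CUBIC))
E
python3 - <<'E'
from h import *
c=load('top0')
for n,u,v,z in [('mod',306,221,.15),('edgeR',280,208,.014),('edgeL',281,245,.014),('cap',271,260,.013),('coup',200,228,.086),('oil',163,257,.03)]: print(n,onz(c,u,v,z).round(3))
zoom('top0',170,190,330,280,5,'topz'); zoom('scene0',235,150,445,270,3.5,'scenez')
E
```

```text
mod [ 0.528 -0.067  0.15 ]
edgeR [0.592 0.013 0.014]
edgeL [0.474 0.003 0.014]
cap [0.425 0.032 0.013]
coup [0.503 0.246 0.086]
oil [0.415 0.364 0.03 ]
```

View pics/topz.png

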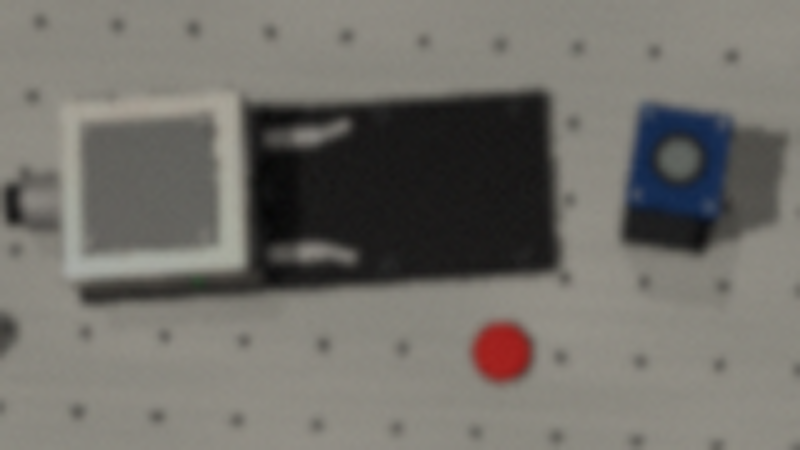

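View pics/scenez.png

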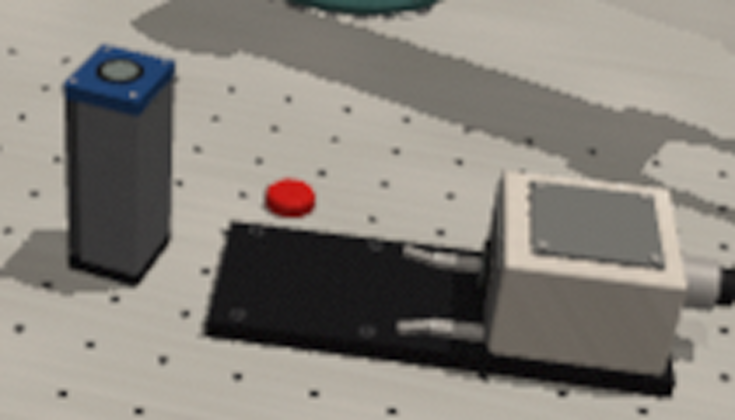

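```bash
cat >> h.py <<'E'
def tgt(phi,alpha):
    """tool rotation: bed yaw phi (bed x dir=(cos,sin)); alpha=tool tilt: tool z = sin(a)*bx - cos(a)*zup"""
    bx=np.array([np.cos(phi),np.sin(phi),0]); z=np.array([0,0,1.]); 
    tz=np.sin(alpha)*bx-np.cos(alpha)*z; tx=np.cos(alpha)*bx+np.sin(alpha)*z
    return np.stack([tx,np.cross(tz,tx),tz],1)
def row(p,Rm,s=None):
    s=s or read_state(); R0=R.from_rotvec(s['tcp_rot']).as_matrix()
    return np.r_[1000*R0.T@(np.asarray(p)-s['tool_pos']),R.from_matrix(R0.T@Rm).as_rotvec()]
E
python3 - <<'E'
from h import *
print([a for a in dir(bot) if a[0]!='_'])
np.set_printoptions(suppress=True,precision=3)
print(tgt(1.65,0))
print(row([.53,.005,.35],tgt(1.655,0)))
E
```

```text
['MotionError', 'grasp_offset']
[[-0.079  0.997 -0.   ]
 [ 0.997  0.079  0.   ]
 [ 0.     0.    -1.   ]]
[-498.771 -495.28  -118.937   -0.002    0.001    1.151]
```

```bash
python3 -m crank '-50 0 -60 0 0 0 0; -100 -20 -119 0 0 0.1 0; -499 -495 -119 0 0 1.151 0; -499 -495 -119 0 0 1.151 0; -499 -495 -119 0 0 1.151 0; -499 -495 -119 0 0 1.151 0; -499 -495 -119 0 0 1.151 0; -499 -495 -119 0 0 1.151 0; -499 -495 -119 0 0 1.151 0; -499 -495 -119 0 0 1.151 0; -499 -495 -119 0 0 1.151 0; -499 -495 -119 0 0 1.151 0; -499 -495 -119 0 0 1.151 0; -499 -495 -119 0 0 1.151 0; -499 -495 -119 0 0 1.151 0; -499 -495 -119 0 0 1.151 0; -499 -495 -119 0 0 1.151 0; -499 -495 -119 0 0 1.151 0'
python3 - <<'E'
from h import *
c=snap('wrist','w1'); s=c['s']; print(s['q'].round(3),s['tool_pos'],s['joint_vel'].round(3),s['time'],s['wrist_force'])
E
```

```text
time: 2.4
tool_pos: [0.5303, 0.0062, 0.3504]
tcp_rot: [2.125, 2.314, 0.0]
wrist_force: [-0.6, 0.5, -0.9]
width: 0.999
[-0.035 -0.064  1.747  0.     1.459 -0.12 ] [0.53028417 0.00620815 0.35038571] [-0.006  0.    -0.     0.    -0.001 -0.001] 2.4 [-0.61149724  0.489762   -0.94935015]
```

View pics/w1.png

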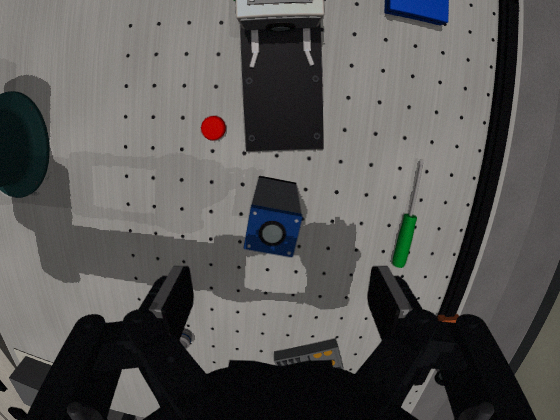

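The wrist view shows everything that's needed: the edge line from (246,151) to (323,150), guides at (253,45) and (308,45), and the module top with corners around (254,208), (303,215), (294,256) and (244,248). I'll zoom in to refine these.

Run:
```python
from h import *
zoom('w1',225,0,345,90,6.6,'w1a'); zoom('w1',225,135,345,265,4.6,'w1b')
```

```text
(no output)
```

View pics/w1a.png

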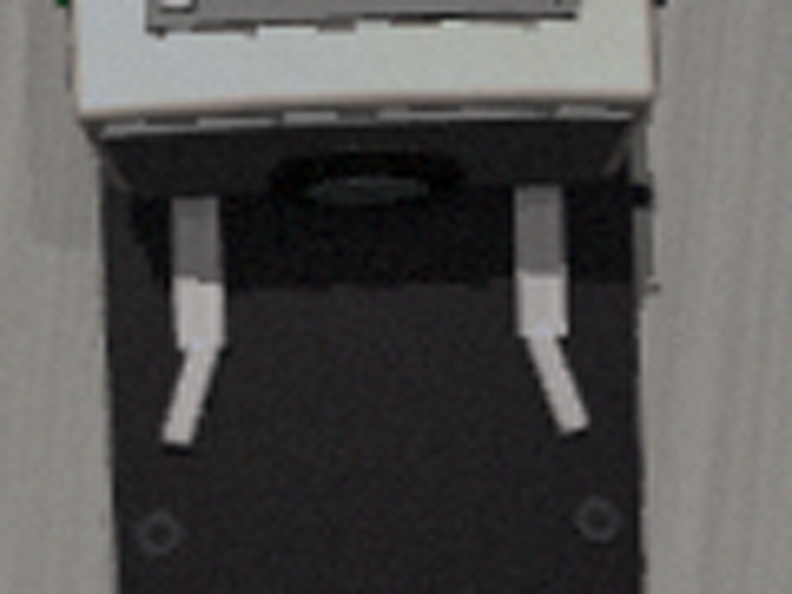

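View pics/w1b.png

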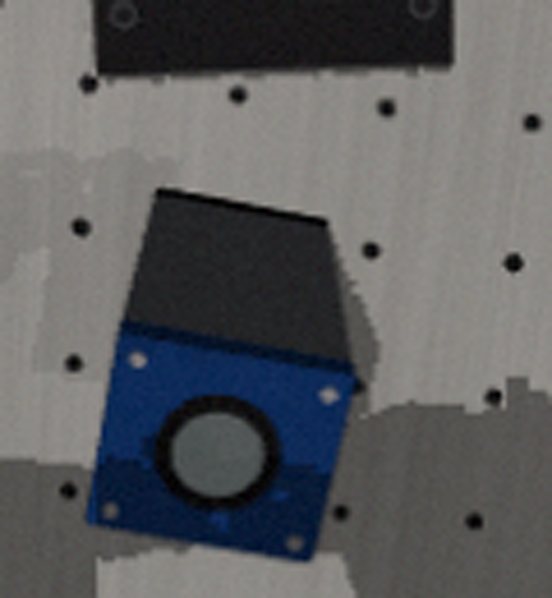

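Run:
```python
from h import *
np.set_printoptions(suppress=True,precision=4)
c=load('w1')
def B(x,y): return (x+.5)/4.6-.5+225,(y+.5)/4.6-.5+135
def A(x,y): return (x+.5)/6.6-.5+225,(y+.5)/6.6-.5
eL=onz(c,*B(100,74),.014); eR=onz(c,*B(452,66),.014)
print('edge',eL,eR,np.linalg.norm(eL-eR)); d=eR-eL; print('yaw from edge',np.arctan2(d[1],d[0])+np.pi/2)
mid=(eL+eR)/2
gl=onz(c,*A(222,343),.019);gr=onz(c,*A(519,336),.019); print('guide bend',gl,gr,np.linalg.norm(gl-gr))
fl=onz(c,*A(192,445),.019);fr=onz(c,*A(560,435),.019); print('flare',fl,fr,np.linalg.norm(fl-fr))
g=(gl+gr)/2; print('mid',mid,'g',g,'dist',np.linalg.norm((g-mid)[:2]),'yaw',np.arctan2(*(g-mid)[1::-1]))
sl=onz(c,*A(105,180),.014);sr=onz(c,*A(636,180),.014)
print('bed sides',sl,sr, 'yaw L',np.arctan2(*(sl-eL)[1::-1]),'R',np.arctan2(*(sr-eR)[1::-1]))
P=[onz(c,*B(*p),.15) for p in[(124,323),(356,374),(312,560),(88,522)]]
for p in P: print(p)
P=np.array(P); print(np.linalg.norm(P-np.roll(P,-1,0),axis=1),'cen',P.mean(0))
a=P[1]-P[0];b=P[2]-P[3]; e=P[0]-P[3]; f=P[1]-P[2]
print('mod yaw',[np.arctan2(v[1],v[0])+np.pi/2 for v in(a,b)],[np.arctan2(v[1],v[0]) for v in (e,f)])
Q=[onz(c,*B(*p),0) for p in[(157,190),(327,222)]]; print('foot',Q, np.arctan2(*(Q[1]-Q[0])[1::-1])+np.pi/2)
t=load('top0')
print(proj(t,mid),proj(t,P.mean(0)))
```

```text
edge [0.4785 0.0051 0.014 ] [0.592  0.0177 0.014 ] 0.11424935432631765
yaw from edge 1.6809055437211173
guide bend [0.4851 0.1528 0.019 ] [0.5487 0.1599 0.019 ] 0.06392984280613749
flare [0.4806 0.1296 0.019 ] [0.5595 0.1387 0.019 ] 0.07941195877879896
mid [0.5352 0.0114 0.014 ] g [0.5169 0.1563 0.019 ] dist 0.14606411712797113 yaw 1.6965870044600095
bed sides [0.4559 0.1896 0.014 ] [0.5714 0.1996 0.014 ] yaw L 1.692408848959028 R 1.6836387355318014
[ 0.5    -0.0316  0.15  ]
[ 0.5577 -0.04    0.15  ]
[ 0.552  -0.0923  0.15  ]
[ 0.4937 -0.0864  0.15  ]
[0.0582 0.0527 0.0587 0.0552] cen [ 0.5259 -0.0626  0.15  ]
mod yaw [np.float64(1.4262182572656696), np.float64(1.470127770150153)] [np.float64(1.4546747274763592), np.float64(1.4636527509635555)]
foot [array([ 0.499 , -0.0357,  0.    ]), array([ 0.5576, -0.042 ,  0.    ])] 1.4633482140038157
[279.4153 225.5212] [304.5308 221.7184]
```

Run:
```python
from h import *
np.set_printoptions(suppress=True,precision=3)
a=np.radians(70); ph=1.456; Rm=tgt(ph,a); tz=Rm[:,2]
mx=np.array([np.cos(ph),np.sin(ph),0]); cen=np.array([.5255,-.064,.085])
g=cen+.0187*tz; pre=g-.075*tz
print(g,pre,row([pre[0],pre[1]-.03,.28],Rm),row(pre,Rm),row(g,Rm))
```

```text
[ 0.528 -0.047  0.079] [ 0.519 -0.117  0.104] [-151.12   -23.828   70.339   -0.122    1.217    0.174] [-121.235  -21.309  246.085   -0.122    1.217    0.174] [-52.159  -7.335 271.741  -0.122   1.217   0.174]
```

```bash
python3 -m crank '-60 -10 10 -0.03 0.3 0.05 0; -110 -18 30 -0.06 0.6 0.09 0; -151 -24 60 -0.09 0.9 0.13 0; -151 -24 70 -0.122 1.217 0.174 0; -151 -24 70 -0.122 1.217 0.174 0; -151 -24 70 -0.122 1.217 0.174 0; -151 -24 70 -0.122 1.217 0.174 0; -151 -24 70 -0.122 1.217 0.174 0; -151 -24 70 -0.122 1.217 0.174 0'
python3 - <<'E'
from h import *
np.set_printoptions(suppress=True,precision=3)
s=read_state(); print(s['q'],R.from_rotvec(s['tcp_rot']).as_matrix())
c=snap('wrist','w2')
c=snap('scene','s2')
a=np.radians(70); ph=1.456; Rm=tgt(ph,a); tz=Rm[:,2]
cen=np.array([.5255,-.064,.085]); g=cen+.0187*tz; pre=g-.075*tz
print(row(pre,Rm),row(g,Rm))
E
```

```text
time: 3.58
tool_pos: [0.5196, -0.1471, 0.2808]
tcp_rot: [-1.562, -1.393, -1.092]
wrist_force: [-1.4, 0.3, 0.4]
width: 0.998
[-0.811  0.415  1.754  0.858  1.879 -0.843] [[ 0.038  0.993  0.108]
 [ 0.343 -0.115  0.932]
 [ 0.939  0.001 -0.345]]
[-156.116   -4.322   89.495    0.001    0.004    0.003] [-155.834   -4.372  164.495    0.001    0.004    0.003]
```

View pics/w2.png

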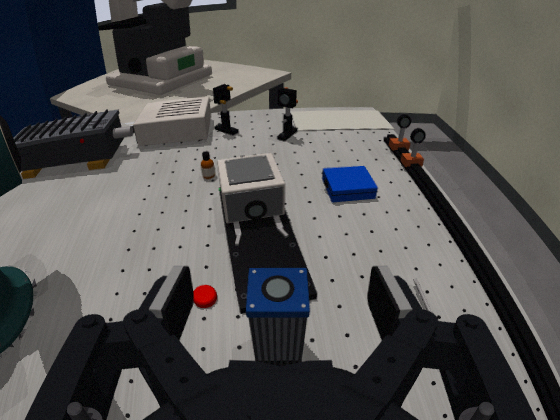

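View pics/s2.png

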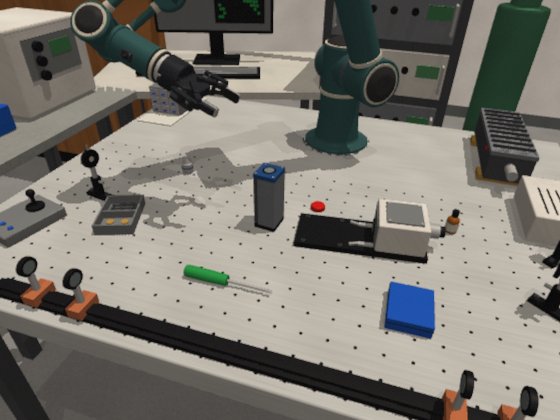

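The wrist view shows the module centred between the open fingers (blue end at (278,288)), and the scene view shows the arm clear of the objective and tray. Lowering to the pre-grasp.

```bash
python3 -m crank '-50 -2 30 0 0.004 0.003 0; -100 -4 60 0 0.004 0.003 0; -140 -4 80 0 0.004 0.003 0; -156 -4 90 0 0.004 0.003 0; -156 -4 90 0 0.004 0.003 0; -156 -4 90 0 0.004 0.003 0'
python3 - <<'E'
from h import *
np.set_printoptions(suppress=True,precision=3)
c=snap('wrist','w3');s=c['s'];print(s['q'])
c=snap('scene','s3')
a=np.radians(70); ph=1.456; Rm=tgt(ph,a); tz=Rm[:,2]
cen=np.array([.5255,-.064,.085]); g=cen+.0187*tz
print(row(g,Rm))
E
```

```text
time: 4.42
tool_pos: [0.52, -0.1165, 0.1049]
tcp_rot: [-1.56, -1.389, -1.095]
wrist_force: [-0.0, 0.3, 0.5]
width: 1.002
[-0.779  0.627  1.84   0.84   1.666 -1.054]
[-0.532 -0.615 75.203  0.002 -0.001  0.   ]
```

View pics/w3.png

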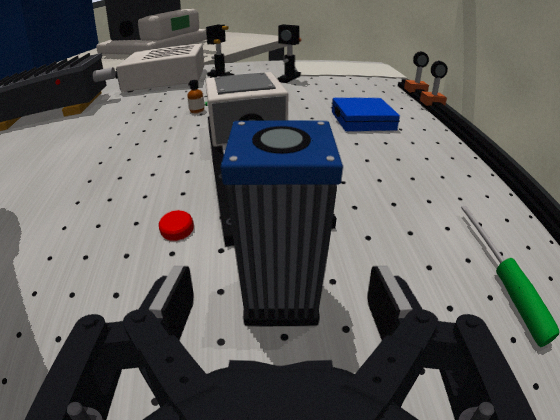

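View pics/s3.png

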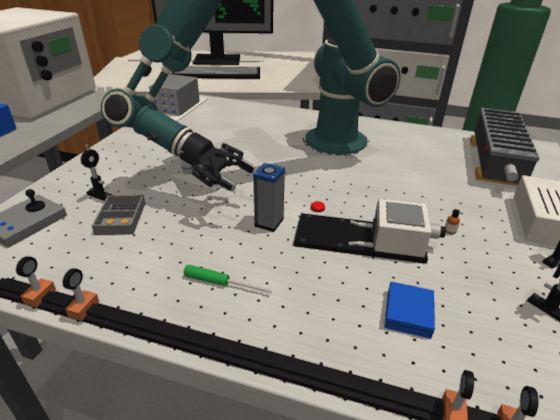

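```bash
python3 -m crank '0 0 25 0 0 0 0; 0 0 50 0 0 0 0; 0 0 68 0 0 0 0; 0 0 75 0 0 0 0; 0 0 75 0 0 0 0; 0 0 75 0 0 0 40; 0 0 75 0 0 0 110; 0 0 75 0 0 0 110; 0 0 75 0 0 0 110; 0 0 75 0 0 0 110' 40
python3 - <<'E'
from h import *
c=snap('wrist','w4');s=c['s'];print(s['q'].round(3),s['torque'])
E
```

```text
time: 5.78
tool_pos: [0.5279, -0.0464, 0.0779]
tcp_rot: [-1.561, -1.386, -1.095]
wrist_force: [2.4, -5.3, 2.7]
width: 0.699
[-0.689  0.625  1.926  0.913  1.572 -1.082] [-0.49206887 -0.08447842 -0.46182057]
```

View pics/w4.png

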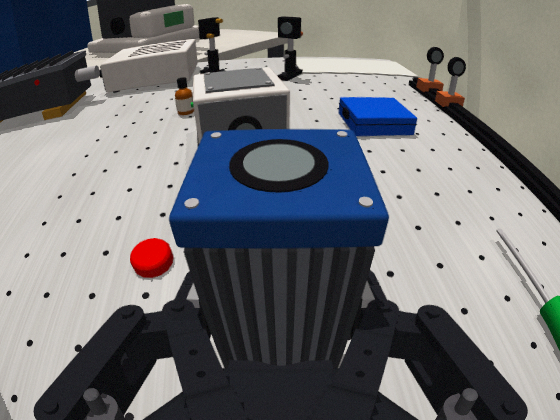

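```bash
cat >> h.py <<'E'
PH=1.689; E0=np.array([.5352,.0114,0]); BX=np.array([np.cos(PH),np.sin(PH),0]); BY=np.array([-np.sin(PH),np.cos(PH),0])
def bed(p): d=np.asarray(p)-E0; return np.array([d@BX,d@BY,d[2]])
def world(b): return E0+b[0]*BX+b[1]*BY+np.array([0,0,b[2]])
E
python3 - <<'E'
from h import *
np.set_printoptions(suppress=True,precision=3)
s=read_state(); R0=R.from_rotvec(s['tcp_rot']).as_matrix()
cen=np.array([.5255,-.064,s['tool_pos'][2]+.0187*np.cos(np.radians(70))])
d=R0.T@(cen-s['tool_pos']); d[1]=0; print('d',d, bed(cen))
Rm=tgt(PH,np.radians(70))
for bx,f in[(-.070,.4),(-.05,1),(-.035,1),(-.027,1)]:
    b=bed(cen); by=b[1]*(1-f); yaw=1.456+.233*f; Rm=tgt(yaw,np.radians(70))
    c=world([bx,by,cen[2]]); p=c-Rm@d; print(bx,by,row(p,Rm))
E
```

```text
d [-0.     0.    -0.019] [-0.074  0.019  0.084]
-0.07 0.011114478634720428 [ 1.745  4.35   4.962  0.09  -0.003 -0.034]
-0.05 0.0 [ 9.093  8.029 25.311  0.222 -0.003 -0.081]
-0.035 0.0 [14.041  4.52  39.029  0.222 -0.003 -0.081]
-0.027 0.0 [16.68   2.648 46.346  0.222 -0.003 -0.081]
```

```bash
python3 -m crank '1 2.2 2.5 0.045 0 -0.017 110; 1.7 4.4 5 0.09 0 -0.034 110; 4 5.5 12 0.135 0 -0.05 110; 6.6 6.8 18.5 0.18 0 -0.066 110; 9.1 8 25.3 0.222 -0.003 -0.081 110; 11.5 6.3 32 0.222 -0.003 -0.081 110; 14 4.5 39 0.222 -0.003 -0.081 110; 14 4.5 39 0.222 -0.003 -0.081 110; 14 4.5 39 0.222 -0.003 -0.081 110'
python3 - <<'E'
from h import *
np.set_printoptions(suppress=True,precision=3)
s=read_state();print(s['q'].round(3),s['torque'],s['wrist_force'],bed(s['tool_pos']))
c=snap('wrist','w5');snap('scene','s5'); zoom('s5',235,150,445,270,3.5,'s5z')
Rm=tgt(PH,np.radians(70)); d=np.array([0,0,-.019])
for bx in(-.031,-.027,-.024):
    p=world([bx,0,.0842])-Rm@d; p[2]=s['tool_pos'][2]; print(bx,row(p,Rm))
E
```

```text
time: 6.95
tool_pos: [0.5367, -0.0049, 0.0779]
tcp_rot: [-1.357, -1.527, -0.95]
wrist_force: [3.1, -1.2, 2.3]
width: 0.697
[-0.557  0.683  1.813  0.826  1.654 -1.079] [ 0.037 -0.236 -0.478] [ 3.078 -1.163  2.263] [-0.016  0.     0.078]
-0.031 [ 1.109  0.462  2.99  -0.001 -0.002 -0.001]
-0.027 [ 2.47   0.466  6.751 -0.001 -0.002 -0.001]
-0.024 [ 3.491  0.468  9.572 -0.001 -0.002 -0.001]
```

View pics/s5z.png

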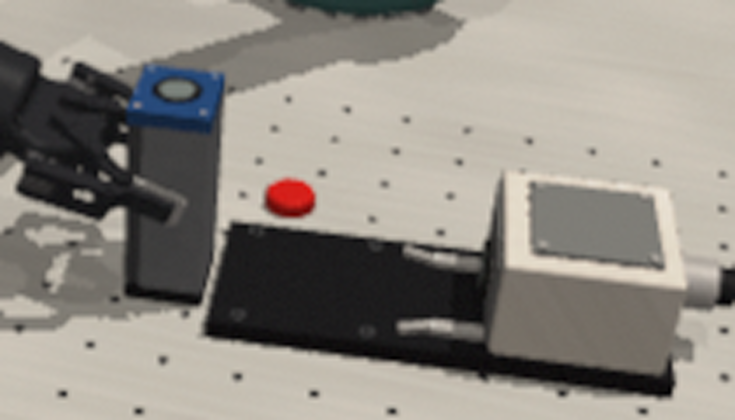

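View pics/w5.png

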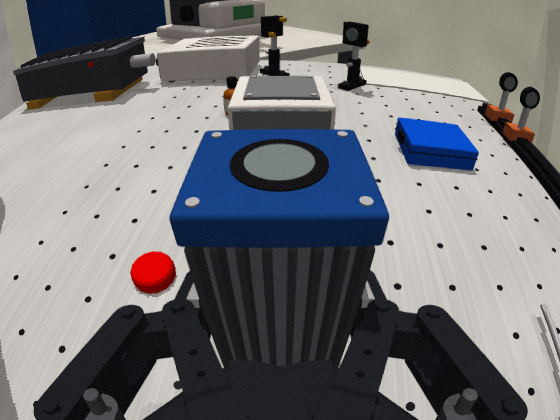

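Module now square to the bed, coupler (u≈282) centred behind it, a few mm short of the edge. Advance by feel.

```bash
for i in 1; do python3 -m crank '1 0.4 2.5 0 0 0 110; 2 0.5 5.6 0 0 0 110; 2 0.5 5.6 0 0 0 110'; done; python3 -m crank '0.34 0 0.94 0 0 0 110;0.34 0 0.94 0 0 0 110'; python3 -m crank '0.34 0 0.94 0 0 0 110;0.34 0 0.94 0 0 0 110';python3 -m crank '0.34 0 0.94 0 0 0 110;0.34 0 0.94 0 0 0 110'
python3 - <<'E'
from h import *
print(bed(read_state()['tool_pos']),read_state()['torque'])
E
```

```text
time: 7.42
tool_pos: [0.5363, 0.0004, 0.0779]
tcp_rot: [-1.357, -1.528, -0.949]
wrist_force: [2.2, -5.9, 4.4]
width: 0.698
time: 7.68
tool_pos: [0.5362, 0.001, 0.078]
tcp_rot: [-1.357, -1.529, -0.949]
wrist_force: [3.0, -7.1, 6.3]
width: 0.698
time: 7.92
tool_pos: [0.5361, 0.002, 0.078]
tcp_rot: [-1.357, -1.529, -0.949]
wrist_force: [1.8, -6.3, 6.0]
width: 0.697
time: 8.18
tool_pos: [0.5361, 0.0025, 0.078]
tcp_rot: [-1.358, -1.529, -0.949]
wrist_force: [1.4, -9.8, 6.0]
width: 0.701
[-0.00890776  0.00019182  0.07795127] [-0.34879565  0.12742609 -0.12767469]
```

```bash
python3 -m crank '0.34 0 0.94 0 0 0 110;0.34 0 0.94 0 0 0 110';python3 -m crank '0.34 0 0.94 0 0 0 110;0.34 0 0.94 0 0 0 110'
python3 - <<'E'
from h import *
print(bed(read_state()['tool_pos']),read_state()['torque'])
snap('scene','s6'); zoom('s6',235,150,345,270,5,'s6z')
E
```

```text
time: 8.43
tool_pos: [0.536, 0.0029, 0.0781]
tcp_rot: [-1.358, -1.53, -0.949]
wrist_force: [0.8, -12.6, 7.7]
width: 0.701
time: 8.68
tool_pos: [0.536, 0.0033, 0.0783]
tcp_rot: [-1.358, -1.531, -0.949]
wrist_force: [0.3, -15.1, 8.5]
width: 0.698
[-0.00812233  0.00014458  0.0782505 ] [-0.60766019  0.25107075  0.25406702]
```

View pics/s6z.png

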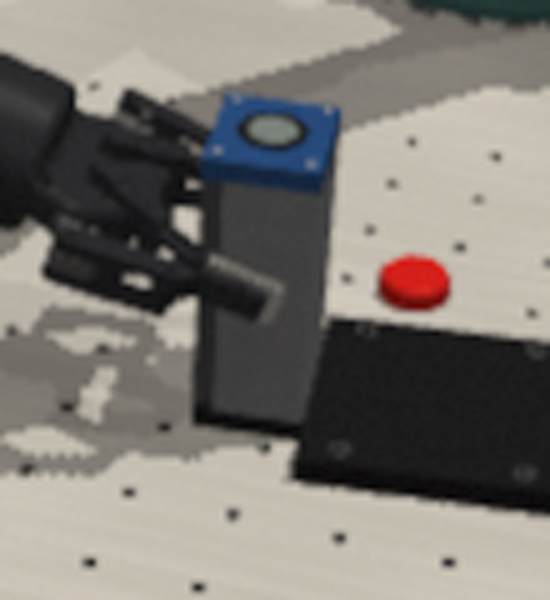

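Run:
```python
from h import *
C0=np.array([-5.5,78.0]); P=np.array([0.3,14]); r=np.array([-8.7,64.0]); A=np.radians(70)
for th in range(0,95,5):
    t=np.radians(th); p=P+np.array([r[0]*np.cos(t)+r[1]*np.sin(t),-r[0]*np.sin(t)+r[1]*np.cos(t)])
    d=p-C0; print(th,p.round(1),'x %.1f z %.1f ry %.3f'%(d[0]*np.cos(A)+d[1]*np.sin(A),d[0]*np.sin(A)-d[1]*np.cos(A),-t))
```

```text
0 [-8.4 78. ] x -1.0 z -2.7 ry -0.000
5 [-2.8 78.5] x 1.4 z 2.4 ry -0.087
10 [ 2.8 78.5] x 3.4 z 7.7 ry -0.175
15 [ 8.5 78.1] x 4.8 z 13.1 ry -0.262
20 [14.  77.1] x 5.8 z 18.6 ry -0.349
25 [19.5 75.7] x 6.4 z 24.3 ry -0.436
30 [24.8 73.8] x 6.4 z 29.9 ry -0.524
35 [29.9 71.4] x 5.9 z 35.5 ry -0.611
40 [34.8 68.6] x 5.0 z 41.1 ry -0.698
45 [39.4 65.4] x 3.5 z 46.5 ry -0.785
50 [43.7 61.8] x 1.6 z 51.8 ry -0.873
55 [47.7 57.8] x -0.7 z 56.9 ry -0.960
60 [51.4 53.5] x -3.5 z 61.8 ry -1.047
65 [54.6 48.9] x -6.7 z 66.4 ry -1.134
70 [57.5 44.1] x -10.4 z 70.8 ry -1.222
75 [59.9 39. ] x -14.3 z 74.8 ry -1.309
80 [61.8 33.7] x -18.6 z 78.4 ry -1.396
85 [63.3 28.2] x -23.2 z 81.7 ry -1.484
90 [64.3 22.7] x -28.1 z 84.5 ry -1.571
```

```bash
python3 -m crank '-0.5 0 -1.5 0 0 0 115; 0.5 0 0.5 0 -0.044 0 115; 1.4 0 2.4 0 -0.087 0 115; 2.4 0 5 0 -0.131 0 115; 3.4 0 7.7 0 -0.175 0 115; 4.1 0 10.4 0 -0.218 0 115; 4.8 0 13.1 0 -0.262 0 115; 5.3 0 15.8 0 -0.305 0 115; 5.8 0 18.6 0 -0.349 0 115; 5.8 0 18.6 0 -0.349 0 115; 5.8 0 18.6 0 -0.349 0 115' 60
python3 - <<'E'
from h import *
s=read_state();print(bed(s['tool_pos']),s['torque'],s['q'].round(3))
snap('scene','s7'); zoom('s7',235,150,345,270,5,'s7z')
E
```

```text
time: 10.1
tool_pos: [0.5331, 0.025, 0.0762]
tcp_rot: [-1.584, -1.785, -0.736]
wrist_force: [1.4, -5.9, 4.1]
width: 0.696
[0.01380082 0.00050782 0.07623875] [-0.68981783 -0.24754231 -0.01194371] [-0.441  0.455  1.928  0.72   1.384 -0.935]
```

View pics/s7z.png

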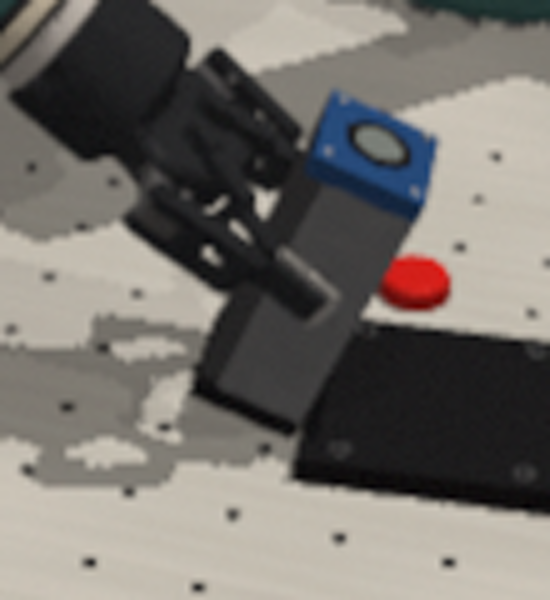

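Tipped 20°, pivoting on the edge as planned (light contact force). Continue.

```bash
cat > tip.py <<'E'
from h import *
import sys
th0=float(sys.argv[1]); P0=np.array([float(sys.argv[2]),14+float(sys.argv[3])]);P1=np.array([float(sys.argv[4]),14+float(sys.argv[5])]);r=np.array([-8.7,64.0]); 
def pos(th,P):
    t=np.radians(th); return P+np.array([r[0]*np.cos(t)+r[1]*np.sin(t),-r[0]*np.sin(t)+r[1]*np.cos(t)])
A=np.radians(70-th0)
C0=pos(th0,P0)
for th in np.arange(th0+2.5,90.1,2.5):
    d=pos(th,P1)-C0; print(th,pos(th,P1).round(1),'%.1f 0 %.1f 0 %.3f 0 115;'%(d[0]*np.cos(A)+d[1]*np.sin(A),d[0]*np.sin(A)-d[1]*np.cos(A),-np.radians(th-th0)))
E
python3 tip.py 20 .3 0 .3 .4
```

```text
22.5 [16.8 76.9] 1.6 0 2.3 0 -0.044 0 115;
25.0 [19.5 76.1] 2.7 0 4.8 0 -0.087 0 115;
27.5 [22.1 75.2] 3.7 0 7.5 0 -0.131 0 115;
30.0 [24.8 74.2] 4.7 0 10.1 0 -0.175 0 115;
32.5 [27.3 73.1] 5.5 0 12.8 0 -0.218 0 115;
35.0 [29.9 71.8] 6.1 0 15.6 0 -0.262 0 115;
37.5 [32.4 70.5] 6.7 0 18.3 0 -0.305 0 115;
40.0 [34.8 69. ] 7.1 0 21.1 0 -0.349 0 115;
42.5 [37.1 67.5] 7.5 0 23.9 0 -0.393 0 115;
45.0 [39.4 65.8] 7.7 0 26.7 0 -0.436 0 115;
47.5 [41.6 64.1] 7.7 0 29.5 0 -0.480 0 115;
50.0 [43.7 62.2] 7.7 0 32.4 0 -0.524 0 115;
52.5 [45.8 60.3] 7.5 0 35.2 0 -0.567 0 115;
55.0 [47.7 58.2] 7.2 0 38.0 0 -0.611 0 115;
57.5 [49.6 56.1] 6.8 0 40.8 0 -0.654 0 115;
60.0 [51.4 53.9] 6.3 0 43.5 0 -0.698 0 115;
62.5 [53.1 51.7] 5.6 0 46.3 0 -0.742 0 115;
65.0 [54.6 49.3] 4.8 0 49.0 0 -0.785 0 115;
67.5 [56.1 46.9] 3.9 0 51.6 0 -0.829 0 115;
70.0 [57.5 44.5] 2.9 0 54.3 0 -0.873 0 115;
72.5 [58.7 41.9] 1.8 0 56.9 0 -0.916 0 115;
75.0 [59.9 39.4] 0.6 0 59.4 0 -0.960 0 115;
77.5 [60.9 36.7] -0.8 0 61.9 0 -1.004 0 115;
80.0 [61.8 34.1] -2.2 0 64.3 0 -1.047 0 115;
82.5 [62.6 31.4] -3.8 0 66.6 0 -1.091 0 115;
85.0 [63.3 28.6] -5.5 0 68.9 0 -1.134 0 115;
87.5 [63.9 25.9] -7.2 0 71.1 0 -1.178 0 115;
90.0 [64.3 23.1] -9.1 0 73.2 0 -1.222 0 115;
```

```bash
python3 -m crank '1.6 0 2.3 0 -0.044 0 115; 2.7 0 4.8 0 -0.087 0 115; 3.7 0 7.5 0 -0.131 0 115; 4.7 0 10.1 0 -0.175 0 115; 5.5 0 12.8 0 -0.218 0 115; 6.1 0 15.6 0 -0.262 0 115; 6.7 0 18.3 0 -0.305 0 115; 7.1 0 21.1 0 -0.349 0 115; 7.5 0 23.9 0 -0.393 0 115; 7.7 0 26.7 0 -0.436 0 115; 7.7 0 29.5 0 -0.48 0 115; 7.7 0 32.4 0 -0.524 0 115; 7.5 0 35.2 0 -0.567 0 115; 7.2 0 38 0 -0.611 0 115; 6.8 0 40.8 0 -0.654 0 115; 6.3 0 43.5 0 -0.698 0 115; 6.3 0 43.5 0 -0.698 0 115'
python3 - <<'E'
from h import *
s=read_state();print(bed(s['tool_pos']),s['torque'],s['q'].round(3))
m=R.from_rotvec(s['tcp_rot']).as_matrix(); b=[m[:,2]@BX,m[2,2]]; print('alpha',np.degrees(np.arctan2(b[0],-b[1])),'yawerr',m[:,1]@BX)
snap('scene','s8'); zoom('s8',235,130,395,250,5,'s8z')
E
```

```text
time: 12.28
tool_pos: [0.528, 0.0621, 0.0529]
tcp_rot: [-1.991, -2.254, -0.169]
wrist_force: [1.6, -6.7, 0.7]
width: 0.696
[0.05123285 0.00114483 0.05292339] [-1.59650567 -0.61680345 -0.00231124] [-0.04   0.191  2.064  0.212  0.927 -0.295]
alpha 9.824218848475018 yawerr 0.005564335258993308
```

View pics/s8z.png

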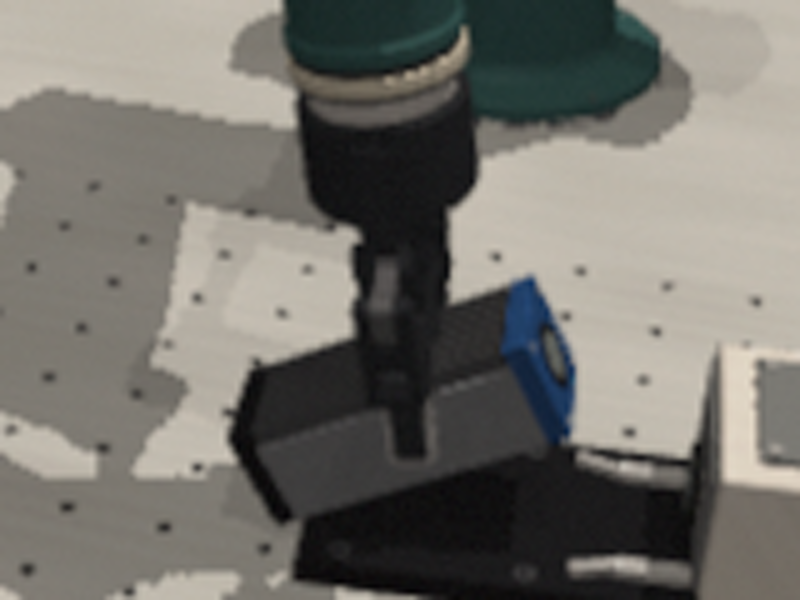

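```bash
python3 tip.py 60 .3 .4 .2 .4
```

```text
62.5 [53.  51.7] 1.2 0 2.5 0 -0.044 0 115;
65.0 [54.5 49.3] 2.3 0 5.1 0 -0.087 0 115;
67.5 [56.  46.9] 3.3 0 7.7 0 -0.131 0 115;
70.0 [57.4 44.5] 4.3 0 10.4 0 -0.175 0 115;
72.5 [58.6 41.9] 5.1 0 13.1 0 -0.218 0 115;
75.0 [59.8 39.4] 5.7 0 15.8 0 -0.262 0 115;
77.5 [60.8 36.7] 6.3 0 18.6 0 -0.305 0 115;
80.0 [61.7 34.1] 6.7 0 21.3 0 -0.349 0 115;
82.5 [62.5 31.4] 7.1 0 24.1 0 -0.393 0 115;
85.0 [63.2 28.6] 7.3 0 27.0 0 -0.436 0 115;
87.5 [63.8 25.9] 7.3 0 29.8 0 -0.480 0 115;
90.0 [64.2 23.1] 7.3 0 32.6 0 -0.524 0 115;
```

```bash
python3 -m crank '1.2 0 2.5 0 -0.044 0 115; 2.3 0 5.1 0 -0.087 0 115; 3.3 0 7.7 0 -0.131 0 115; 4.3 0 10.4 0 -0.175 0 115; 5.1 0 13.1 0 -0.218 0 115; 5.7 0 15.8 0 -0.262 0 115; 6.3 0 18.6 0 -0.305 0 115; 6.7 0 21.3 0 -0.349 0 115; 7.1 0 24.1 0 -0.393 0 115; 7.1 0 24.1 0 -0.393 0 115'
python3 - <<'E'
from h import *
s=read_state();print(bed(s['tool_pos']),s['torque'],s['q'].round(3))
m=R.from_rotvec(s['tcp_rot']).as_matrix(); b=[m[:,2]@BX,m[2,2]]; print('alpha',np.degrees(np.arctan2(b[0],-b[1])),'yawerr',m[:,1]@BX,m[2,1])
snap('scene','s9'); zoom('s9',245,150,405,270,5,'s9z');snap('wrist','w9')
E
```

```text
time: 13.58
tool_pos: [0.5262, 0.0735, 0.0304]
tcp_rot: [1.966, 2.227, -0.221]
wrist_force: [3.7, -4.8, -1.2]
width: 0.693
[0.0627411  0.00160853 0.03043798] [-1.02935295 -0.71340907  0.1891491 ] [ 0.234  0.234  2.07  -0.283  0.886  0.295]
alpha -12.605830154163675 yawerr 0.005622497842770171 -0.0037476568413095795
```

View pics/s9z.png

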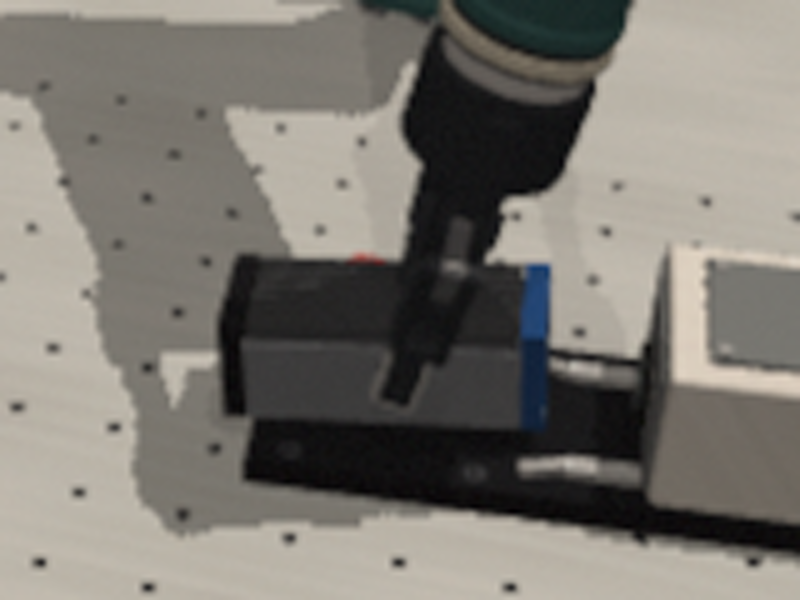

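View pics/w9.png

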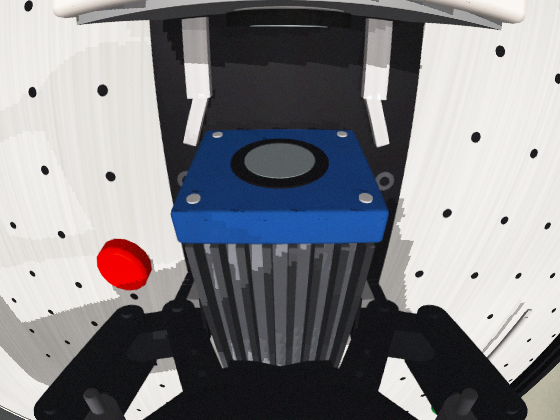

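Nearly flat (7.5° left): the guides' inner faces at u≈207 and 367 put the guide axis at u≈287 against the tool's 280, so a small sideways correction is due later. Finish lowering.

```bash
python3 tip.py 82.5 .2 .4 .2 .4
python3 - <<'E'
from h import *
c=load('w9')
for n,u,v in [('L bend',209,99),('L top',211,20),('R bend',365,98),('R top',365,20),('Ltip',194,146),('Rtip',376,146)]:
    p=onz(c,u,v,.019); print(n,bed(p))
E
```

```text
85.0 [63.2 28.6] 1.3 0 2.5 0 -0.044 0 115;
87.5 [63.8 25.9] 2.4 0 5.1 0 -0.087 0 115;
90.0 [64.2 23.1] 3.4 0 7.7 0 -0.131 0 115;
L bend [0.14512308 0.03322816 0.019     ]
L top [0.17822841 0.03079288 0.019     ]
R bend [ 0.14626277 -0.03192146  0.019     ]
R top [ 0.17910131 -0.02962031  0.019     ]
Ltip [0.12397759 0.04176764 0.019     ]
Rtip [ 0.12466946 -0.03930947  0.019     ]
```

```bash
python3 -m crank '0.7 0 1.2 0 -0.022 0 115; 1.3 0 2.5 0 -0.044 0 115; 1.9 0 3.8 0 -0.066 0 115; 2.4 0 5.1 0 -0.087 0 115; 2.9 0 6.4 0 -0.109 0 115; 3.4 0 7.4 0 -0.131 0 115; 3.4 0 7.4 0 -0.131 0 115; 3.4 0 7.4 0 -0.131 0 115'
cat > st.py <<'E'
from h import *
s=read_state();print('bed',(1000*bed(s['tool_pos'])).round(2),'F',s['wrist_force'].round(2),'FBX %.2f'%(s['wrist_force']@BX),'tq',s['torque'].round(2))
m=R.from_rotvec(s['tcp_rot']).as_matrix(); b=[m[:,2]@BX,m[2,2]]; print('alpha',np.degrees(np.arctan2(b[0],-b[1])).round(2),'yawerr',(m[:,1]@BX).round(4),m[2,1].round(4))
E
python3 st.py
python3 - <<'E'
from h import *
snap('scene','s10'); zoom('s10',245,150,405,270,5,'s10z');snap('wrist','w10')
E
```

```text
time: 14.68
tool_pos: [0.5264, 0.0742, 0.0246]
tcp_rot: [1.9, 2.14, -0.342]
wrist_force: [-5.4, -6.0, 12.2]
width: 0.695
bed [63.43  1.34 24.58] F [-5.42 -6.02 12.21] FBX -5.34 tq [-1.05  0.37 -0.28]
alpha -20.15 yawerr -0.0 -0.0038
```

View pics/s10z.png

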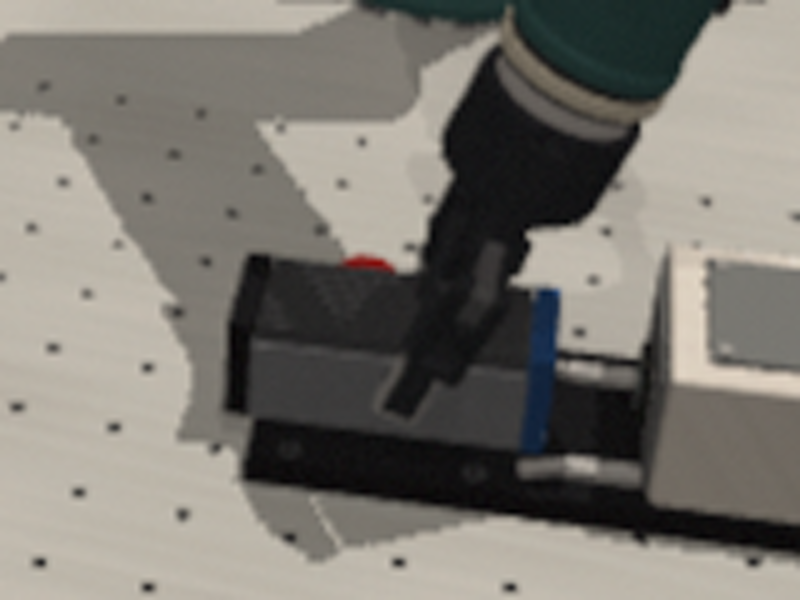

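View pics/w10.png

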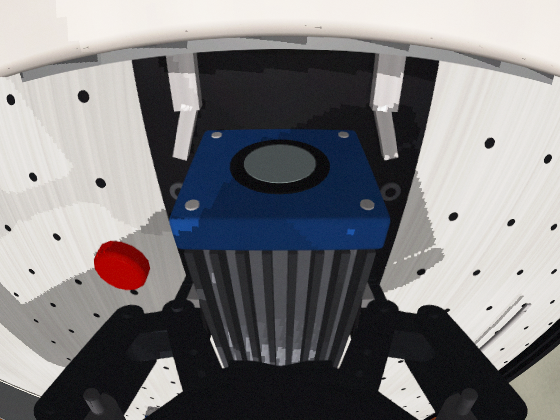

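Module lies flat on the bed (press of about 12 N). Ease off, release, bring the tool vertical for a clean regrip.

```bash
python3 -m crank '-0.2 0 -0.5 0 0 0 115; -0.4 0 -1.2 0 0 0 115; -0.4 0 -1.2 0 0 0 80; -0.4 0 -1.2 0 0 0 30; -0.4 0 -1.2 0 0 0 0; -0.4 0 -1.2 0 0 0 0; -0.4 0 -1.2 0 0 0 0'
python3 st.py
python3 - <<'E'
from h import *
np.set_printoptions(suppress=True,precision=3)
s=read_state(); b=bed(s['tool_pos']); print(row(world([b[0]+.002,.0007,.0245]),tgt(PH,0)))
E
```

```text
time: 15.65
tool_pos: [0.527, 0.0756, 0.0242]
tcp_rot: [1.899, 2.143, -0.336]
wrist_force: [-0.2, 0.6, 0.4]
width: 1.003
bed [64.75  0.55 24.18] F [-0.17  0.61  0.35] FBX 0.63 tq [ 0.11 -0.01 -0.01]
alpha -19.94 yawerr 0.0017 -0.0019
[ 1.771 -0.146 -0.983 -0.002  0.348  0.002]
```

```bash
python3 -m crank '0.5 0 -0.5 0 0.1 0 0; 1 0 -1 0 0.2 0 0; 1.8 -0.1 -1 0 0.3 0.002 0; 1.8 -0.1 -1 -0.002 0.348 0.002 0; 1.8 -0.1 -1 -0.002 0.348 0.002 0;  1.8 -0.1 -1 -0.002 0.348 0.002 0'
python3 st.py
python3 - <<'E'
from h import *
snap('scene','s11'); zoom('s11',245,150,405,270,5,'s11z');snap('wrist','w11')
E
```

```text
time: 16.4
tool_pos: [0.5266, 0.0774, 0.0245]
tcp_rot: [2.086, 2.348, -0.001]
wrist_force: [-0.1, 0.4, 0.3]
width: 0.998
bed [66.57  0.75 24.52] F [-0.13  0.38  0.34] FBX 0.40 tq [ 0.03  0.02 -0.05]
alpha -0.06 yawerr -0.0002 0.0002
```

View pics/s11z.png

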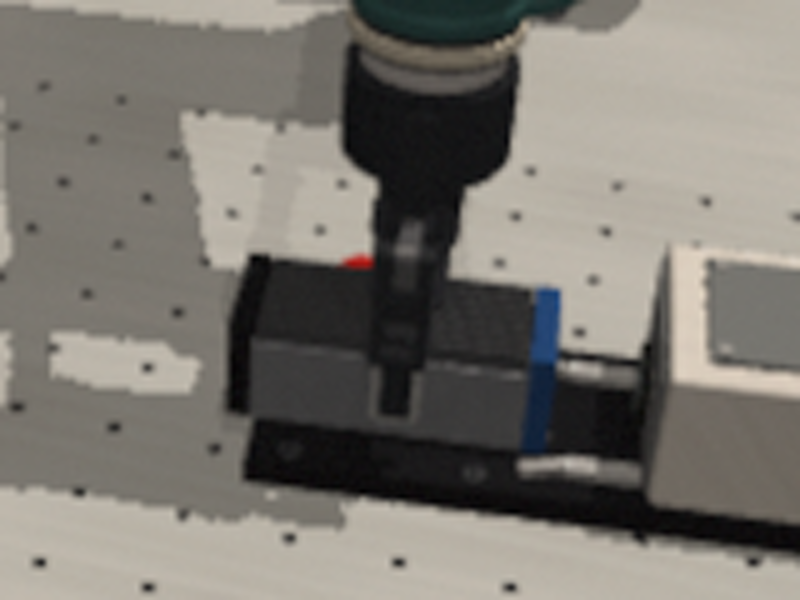

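View pics/w11.png

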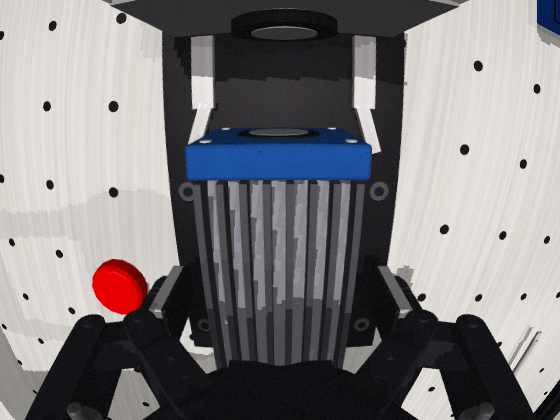

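Vertical tool, module lying flat. The seal ring is visible at u≈232–337 and the guides' inner faces at u≈212 and 354. Check the lateral offsets before regripping.

Run:
```python
from h import *
c=load('w11')
for n,u,v,z in [('Lb',212,104,.019),('Rb',354,104,.019),('Lt',214,42,.019),('Rt',354,42,.019),('modL',186.5,146,.068),('modR',371,146,.068),('modLfar',192,320,.068),('modRfar',367,320,.068),('ringL',232,24,.041),('ringR',337.5,24,.041)]:
    print(n,(1000*bed(onz(c,u,v,z))).round(1))
```

```text
Lb [147.5  33.3  19. ]
Rb [147.7 -31.3  19. ]
Lt [176.3  32.   19. ]
Rt [176.7 -30.9  19. ]
modL [135.6  31.8  68. ]
modR [135.6 -26.2  68. ]
modLfar [67.6 37.3 68. ]
modRfar [ 67.7 -32.2  68. ]
ringL [179.4  20.7  41. ]
ringR [179.6 -19.5  41. ]
```

```bash
python3 -m crank '0 0 0 0 0 0 60; 0 0 0 0 0 0 110; 0 0 0 0 0 0 110; 0 0 0 0 0 0 110; 3 0 0 0 0 0 110; 6 0 0 0 0 0 110; 6 0 0 0 0 0 110' 40;  python3 st.py; python3 -m crank '2.5 0 0 0 0 0 110;5 0 0 0 0 0 110;7.5 0 0 0 0 0 110;10 0 0 0 0 0 110; 12.5 0 0 0 0 0 110; 15 0 0 0 0 0 110;15 0 0 0 0 0 110'; python3 st.py
python3 - <<'E'
from h import *
snap('wrist','w12')
E
```

```text
time: 17.38
tool_pos: [0.5265, 0.0822, 0.0247]
tcp_rot: [2.084, 2.348, -0.001]
wrist_force: [-0.3, -5.3, 2.3]
width: 0.696
bed [71.38  0.26 24.68] F [-0.27 -5.33  2.35] FBX -5.26 tq [-0.61  0.35  0.23]
alpha -0.12 yawerr 0.0006 0.0011
time: 18.25
tool_pos: [0.525, 0.0973, 0.0247]
tcp_rot: [2.084, 2.347, -0.0]
wrist_force: [1.6, -5.0, 0.8]
width: 0.697
bed [8.648e+01 4.000e-02 2.470e+01] F [ 1.58 -4.99  0.83] FBX -5.14 tq [-0.58  0.16  0.14]
alpha -0.11 yawerr 0.0004 0.0016
```

View pics/w12.png

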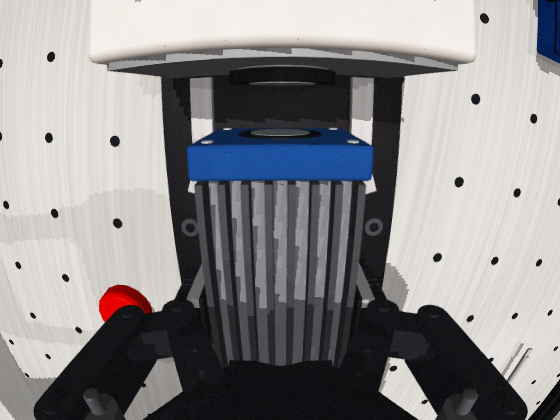

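Sliding force ≈5.1 N, with the nose already between the straight guides and no side load. Now feel for the seal in small steps.

```bash
python3 -m crank '2 0 0 0 0 0 110;4 0 0 0 0 0 110;6 0 0 0 0 0 110;7 0 0 0 0 0 110;7 0 0 0 0 0 110'; python3 st.py|head -1; for i in 1; do python3 -m crank '1 0 0 0 0 0 110; 1 0 0 0 0 0 110' >/dev/null; python3 st.py|head -1;  python3 -m crank '1 0 0 0 0 0 110; 1 0 0 0 0 0 110'>/dev/null; python3 st.py|head -1; python3 -m crank '1 0 0 0 0 0 110; 1 0 0 0 0 0 110'>/dev/null; python3 st.py|head -1; done
```

```text
time: 18.92
tool_pos: [0.5241, 0.1042, 0.0247]
tcp_rot: [2.084, 2.347, -0.0]
wrist_force: [-0.1, -6.0, 2.3]
width: 0.698
bed [93.43  0.13 24.68] F [-0.11 -6.01  2.29] FBX -5.95 tq [-0.71  0.17  0.18]
bed [9.437e+01 9.000e-02 2.469e+01] F [ 1.54 -5.55  1.15] FBX -5.69 tq [-0.72  0.18  0.11]
bed [95.35  0.12 24.69] F [ 0.97 -6.7   1.47] FBX -6.77 tq [-0.69  0.14  0.13]
bed [96.34  0.1  24.71] F [ 2.03 -6.09  1.91] FBX -6.29 tq [-0.74  0.15  0.15]
```

```bash
S(){ python3 st.py|head -1; }; python3 -m crank '1 0 0 0 0 0 110; 1 0 0 0 0 0 110' >/dev/null; S;  python3 -m crank '1 0 0 0 0 0 110; 1 0 0 0 0 0 110'>/dev/null; S; python3 -m crank '1 0 0 0 0 0 110; 1 0 0 0 0 0 110'>/dev/null; S
```

```text
bed [97.34  0.11 24.69] F [ 1.73 -5.5   1.98] FBX -5.67 tq [-0.7   0.11  0.16]
bed [9.833e+01 9.000e-02 2.469e+01] F [ 1.57 -6.28  1.83] FBX -6.42 tq [-0.69  0.12  0.15]
bed [99.36  0.13 24.7 ] F [ 1.36 -5.35  2.01] FBX -5.47 tq [-0.7   0.17  0.13]
```

```bash
S(){ python3 st.py|head -1; }; python3 -m crank '1 0 0 0 0 0 110; 1 0 0 0 0 0 110' >/dev/null; S;  python3 -m crank '1 0 0 0 0 0 110; 1 0 0 0 0 0 110'>/dev/null; S
python3 - <<'E'
from h import *
snap('wrist','w13')
E
```

```text
bed [100.35   0.13  24.69] F [ 1.17 -5.37  1.55] FBX -5.47 tq [-0.69  0.16  0.11]
bed [101.34   0.11  24.71] F [ 0.75 -5.09  2.55] FBX -5.14 tq [-0.71  0.16  0.1 ]
```

View pics/w13.png

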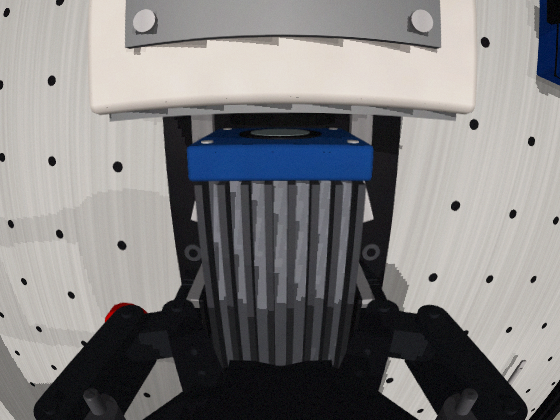

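Still a few mm short of the collar; continue at the same small steps.

```bash
S(){ python3 st.py|head -1; }; python3 -m crank '1 0 0 0 0 0 110; 1 0 0 0 0 0 110' >/dev/null; S;  python3 -m crank '1 0 0 0 0 0 110; 1 0 0 0 0 0 110'>/dev/null; S; python3 -m crank '1 0 0 0 0 0 110; 1 0 0 0 0 0 110'>/dev/null; S
```

```text
bed [1.0234e+02 1.0000e-01 2.4690e+01] F [ 0.68 -5.63  2.32] FBX -5.67 tq [-0.7   0.16  0.13]
bed [103.34   0.11  24.71] F [ 1.15 -6.24  1.27] FBX -6.33 tq [-0.69  0.13  0.11]
bed [104.34   0.13  24.69] F [ 1.37 -6.36  1.88] FBX -6.47 tq [-0.71  0.1   0.14]
```

```bash
S(){ python3 st.py|head -1; }; python3 -m crank '1 0 0 0 0 0 110; 1 0 0 0 0 0 110' >/dev/null; S;  python3 -m crank '1 0 0 0 0 0 110; 1 0 0 0 0 0 110'>/dev/null; S
```

```text
bed [105.33   0.14  24.67] F [ 1.14 -6.13  2.09] FBX -6.22 tq [-0.72  0.1   0.11]
bed [1.0633e+02 1.0000e-01 2.4730e+01] F [ 1.15 -6.24  1.99] FBX -6.33 tq [-0.7   0.13  0.15]
```

```bash
S(){ python3 st.py|head -1; }; python3 -m crank '1 0 0 0 0 0 110; 1 0 0 0 0 0 110' >/dev/null; S
```

```text
bed [1.0687e+02 7.0000e-02 2.4700e+01] F [ 0.92 -7.24  2.45] FBX -7.30 tq [-0.98  0.12  0.18]
```

Contact: seal touched at TCP x ≈ 106.45 mm. Target is FBX ≈ −16 N (6 friction + 10), or about 2 mm of compression.

```bash
S(){ python3 st.py|head -1; }; python3 -m crank '1 0 0 0 0 0 110; 1 0 0 0 0 0 110' >/dev/null; S;  python3 -m crank '1 0 0 0 0 0 110; 1 0 0 0 0 0 110'>/dev/null; S
```

```text
bed [1.0735e+02 9.0000e-02 2.4700e+01] F [ 1.74 -9.97  2.26] FBX -10.11 tq [-1.17  0.04  0.15]
bed [1.0784e+02 9.0000e-02 2.4720e+01] F [  1.89 -12.14   2.93] FBX -12.27 tq [-1.41  0.04  0.2 ]
```

```bash
S(){ python3 st.py|head -1; }; python3 -m crank '0.8 0 0 0 0 0 110; 0.8 0 0 0 0 0 110' >/dev/null; S;  python3 -m crank '0.6 0 0 0 0 0 110; 0.6 0 0 0 0 0 110; 0.6 0 0 0 0 0 110'>/dev/null; S;python3 -m crank '0 0 0 0 0 0 110; 0 0 0 0 0 0 110; 0 0 0 0 0 0 110'>/dev/null; S
```

```text
bed [1.0822e+02 9.0000e-02 2.4730e+01] F [  1.37 -13.56   2.75] FBX -13.63 tq [-1.7   0.04  0.14]
bed [108.46   0.11  24.74] F [  2.26 -15.89   2.58] FBX -16.04 tq [-1.85  0.    0.09]
bed [1.085e+02 8.000e-02 2.474e+01] F [  1.72 -15.49   2.49] FBX -15.59 tq [-1.81 -0.06  0.15]
```

About 10 N on the seal by force, moment and compression alike. Let go.

```bash
python3 -m crank '0 0 0 0 0 0 70; 0 0 0 0 0 0 40; 0 0 0 0 0 0 0; 0 0 0 0 0 0 0; 0 0 0 0 0 0 0; 0 0 0 0 0 0 0'; python3 st.py
python3 - <<'E'
from h import *
snap('wrist','w14');snap('scene','s14');zoom('s14',245,150,445,290,4,'s14z')
E
```

```text
time: 24.72
tool_pos: [0.5213, 0.1226, 0.0246]
tcp_rot: [2.086, 2.349, 0.0]
wrist_force: [-0.3, 0.5, 0.5]
width: 1.002
bed [112.07   0.67  24.55] F [-0.3   0.49  0.48] FBX 0.52 tq [-0.01  0.01 -0.  ]
alpha -0.01 yawerr 0.0001 0.0004
```

View pics/w14.png

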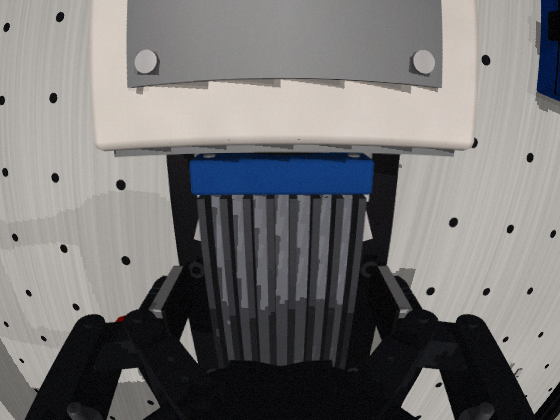

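View pics/s14z.png

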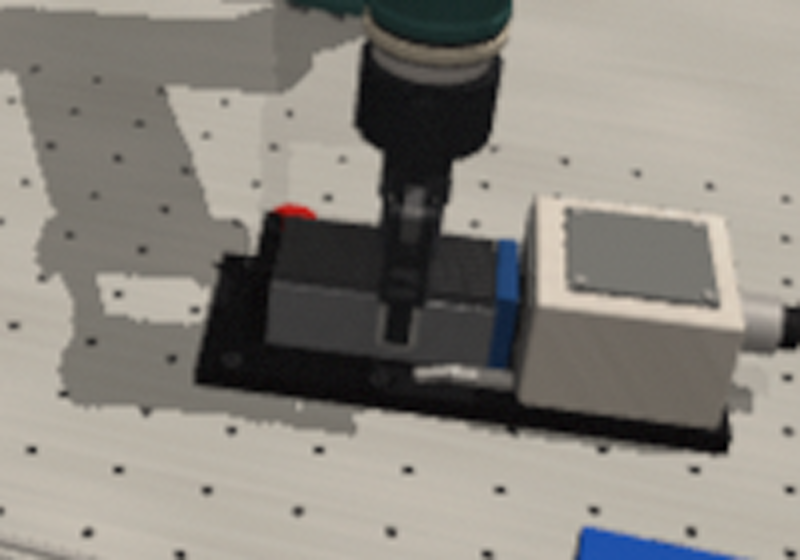

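Module flat, straight, against the port. Withdraw straight up and check.

```bash
python3 -m crank '0 0 -15 0 0 0 0; 0 0 -40 0 0 0 0; 0 0 -80 0 0 0 0; -20 0 -130 0 0 0 0; -60 0 -180 0 0 0 0; -100 0 -230 0 0 0 0; -120 0 -260 0 0 0 0; -120 0 -260 0 0 0 0;-120 0 -260 0 0 0 0'
python3 - <<'E'
from h import *
snap('wrist','w15');snap('scene','s15');zoom('w15',180,0,380,200,3,'w15z')
E
```

```text
time: 25.95
tool_pos: [0.5348, 0.0035, 0.2845]
tcp_rot: [-2.087, -2.348, -0.0]
wrist_force: [0.8, -0.4, -1.0]
width: 1.002
```

View pics/w15.png

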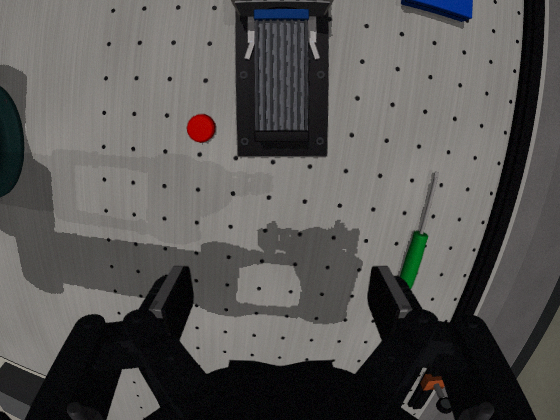

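View pics/s15.png

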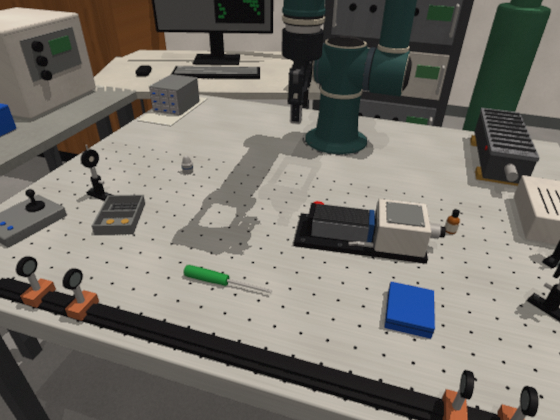

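View pics/w15z.png

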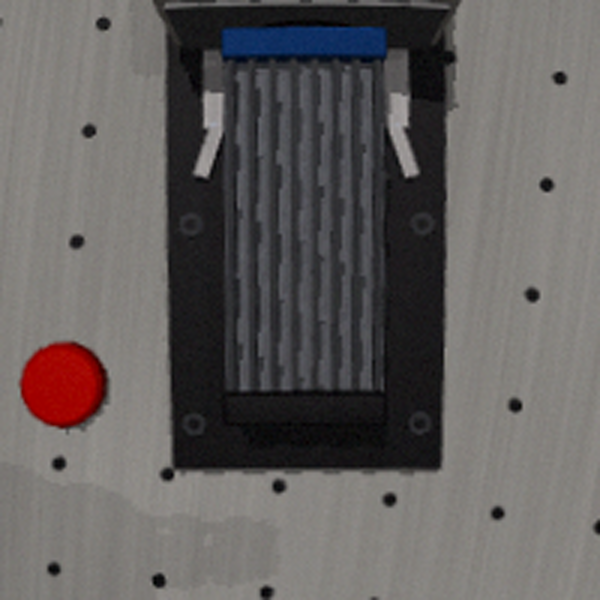

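Run:
```python
from h import *
c=load('w15')
Z=lambda x,y:((x+.5)/3-.5+180,(y+.5)/3-.5)
for n,x,y,z in[('footL',224,394,.068),('footR',386,393,.068),('blueL',222,58,.068),('blueR',386,56,.068),('blueLf',222,27,.068),('blueRf',386,27,.068)]: print(n,(1000*bed(onz(c,*Z(x,y),z))).round(1))
t=load('w1'); s0=load('scene0')['pixels'].astype(int); s1=load('s15')['pixels'].astype(int)
for nm,f in[('red',lambda p:(p[...,0]>150)&(p[...,1]<60)),('green',lambda p:(p[...,1]>110)&(p[...,0]<60)&(p[...,2]<90))]:
    for p in(s0,s1):
        m=f(p)[180:330]; m=m[:, :350]; print(nm,m.sum(),[v.mean().round(2) for v in np.nonzero(m)])
```

```text
footL [37.8 31.1 68. ]
footR [ 38.2 -28.4  68. ]
blueL [163.6  31.2  68. ]
blueR [164.5 -27.8  68. ]
blueLf [175.8  31.3  68. ]
blueRf [175.9 -27.8  68. ]
red 75 [np.float64(25.01), np.float64(317.84)]
red 14 [np.float64(22.43), np.float64(318.36)]
green 301 [np.float64(92.7), np.float64(205.8)]
green 301 [np.float64(92.86), np.float64(206.08)]
```

Run:
```python
from h import *
for f in('w1','w15'):
    c=load(f);p=c['pixels'].astype(int); m=(p[...,0]>120)&(p[...,1]<60); v,u=np.nonzero(m); print(f,onz(c,u.mean(),v.mean(),.013).round(4))
job.finish_job(); print(read_state()['time'])
```

```text
w1 [0.4264 0.0355 0.013 ]
w15 [0.4455 0.0177 0.013 ]
the job is handed in; nothing more can be done
the job is handed in; nothing more can be done
```

Run:
```python
from h import *
for f in('w1','w15'):
    c=load(f);p=c['pixels'].astype(int); m=(p[...,0]>120)&(p[...,1]<60); m[:,260:]=0; m[200:]=0; v,u=np.nonzero(m); print(f,onz(c,u.mean(),v.mean(),.013).round(4))
```

```text
w1 [0.4245 0.0368 0.013 ]
w15 [0.4245 0.0372 0.013 ]
```

I finished the job and handed it in at about 26 s. I gripped the module from its fin side and slid it square against the bed's edge, where contact was felt. I then tipped it over the edge in the grip without dropping it. Once it lay flat I let go, gripped it again with the tool vertical, slid it between the guides and pressed it onto the seal. Then I let go and drew the gripper straight up.

**Seal force:** About 10 N at the end of the press. Total push was 15.6–16 N, less about 6 N of sliding friction. About 2 mm of ring compression and the wrist moment agreed with this. The highest seal reading was also about 10 N. I could not measure the force left on the seal after letting go.

**Final position:** The last pictures show the module flat, fin side up, with its window end at the port. It was straight to within 0.01 rad and standing clear of the robot. Its position measured 1.5 mm off the bed's centre line, which is within the camera calibration.

**Other objects:** The dust cap and screwdriver measured as unmoved. The first cap check seemed to show it about 26 mm away. Leaving out everything outside the cap's area brought it back to within 0.4 mm, so orange parts elsewhere in the picture had probably thrown it off. I made that correction after handing in, from the saved pictures. The other bystanders I only checked by eye; they looked unchanged.

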